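# Undo a die clamp of unknown thread and put its brass block back in the type case

## Robot

A 6-joint arm with a two-finger parallel gripper is mounted at the origin on the work surface. World frame = base frame: x ahead of the robot, y to its left, z up, the work surface at z = 0. Lengths are in mm, angles in rad, forces in N, time in s.
With the tool pointing down it reaches from about 300 to 775 mm from the base axis. Payload 14.6 kg.
Tool frame: the origin (TCP) lies at the very end of the fingers, on their centre line; the grasp point (between the pads) lies 19 mm behind it; z points along the fingers, y is the line along which they close (so a half turn about z gives the same grasp; the last joint's range is limited). The gripper opens to 94 mm and grips with 3 to 60 N. Pads are 16 mm wide; open, the fingers measure 119 mm over their backs; the gripper's body (75 mm by 177 mm) begins 78 mm behind the grasp point.
Start: joints at [-1.204, 0.3, 1.521, -0, 1.321, -0.067], TCP at [231.169, -499.049, 205.446] pointing down, gripper open.
Joint ranges: [-3.03, 3.03], [-0.79, 2.21], [0.23, 2.52], [-1.04, 4.18], [0, 3.07], [-2.55, 2.55]. Speed limits (rad/s): [2.22, 2.22, 2.57, 3.14, 3.14, 3.14].

## Interface

Orientations are given as [roll, pitch, yaw] about the fixed x, y, z axes, in that order (R = Rz(yaw) Ry(pitch) Rx(roll)).
In Python, from cell import manip, optics gives the robot as it stands.
- The arm moves only by the shell command python3 -m crank 'ROWS' [FORCE]. ROWS is JSON, a list of rows, each a list of 7 numbers: the opening in per cent of the stroke, from 0 (shut) to 100 (fully open), then the shift along the tool's x, y, z in mm, then the turn, a rotation vector about the tool's x, y, z in rad. A call has 1 to 10 rows; each row is the pose to reach, as a shift and turn from the pose commanded when the call began, along the tool's axes at that moment; what a row does not reach only later rows make up. A row lasts 1/10 s, in which the tool goes at most 50 mm and 8.59 degrees, less where a joint would pass 70% of its speed; a pose out of reach is approached as far as the arm can. A call with a gripper value outside its range is refused whole. The fingers move at their own pace and stop on an object; FORCE is the grip in N (left out, the last holds). Time passes only in rows, so rows that repeat a pose let the fingers close. It gives the time, the measured TCP pose, the force, the opening and the grip force at its end, in the units of the state.
- manip.read_state(): the state, without advancing time (a new reading comes with each control period).
- optics.camera(name): name is "scene" or "top"; returns (picture, depth): 480x640x3 uint8, red, green, blue; 480x640 float32, mm along the optical axis (not along the pixel's ray), 0 where there is no reading.
- optics.calibration(name): a dict with "camera_matrix" (3x3 intrinsics, pixels), "R" (3x3) and "t" (3): a world point X has camera coordinates R X + t. Camera axes: x right, y down, z forward; pixel columns grow to the right and rows downward; lengths in mm; the calibration is good to about 2 mm. A picture is of the moment at which its call begins. calibration takes no time and is no camera call.
- manip.sign_off(): hands the job in; it is judged then, once.
The state is a dict: "clock": time; "joints": joint angles; "qd": joint speeds; "effort": joint torques, N m; "eef_pos": TCP position; "eef_rot": TCP orientation; "wrist_force": force on the tool from outside, world axes, zero at the start; "moment": the same for the moment, N m; "finger_gap": finger opening in mm; "finger_force": force on a finger pad.
Only numpy, scipy, OpenCV 4.12 (cv2) and the standard library are available. Lean on these libraries where they do the work, as an engineer would, in place of code of your own. Each camera call takes 0.05 s, during which the arm holds its last target. There are 200 camera calls.

## Task

The engraved brass block in the clamp on the round board is done with: undo that clamp until its jaw is clear of the block's foot, then lift the block out and set it down upright, without dropping it, in the empty bay of the wooden type case. Nobody marked whether that clamp's screw is right- or left-handed, so try the T-handle gently, feel which way gives, and never force it tighter. Leave the other clamp with its block, and everything else on the counter, as they are.

Things in the scene. Friction and masses are not known exactly. Their poses are not given: they have to be found in the camera images.
- clamp_a: one of two like clamps, fixed down, one on each board. Base plate 170 x 84 x 12 mm; origin at the centre of its underside, 4 mm above the worktop; x runs from the T-handle end (-x) to the block end (+x), z up. The dark housing below the T-handle spans x = -78 to -16 mm, top 34 mm above the origin; the stop rail behind the block, x = 56 to 68 mm, top 22 mm; the jaw between them, top 24 mm
- handle_a (a point): centre of clamp_a's black T-handle bar, 52 mm long (this point's x), 13 thick (y), 18 tall, on the axis of a vertical screw, 75 mm above the clamp's origin at its x = -50 mm; it turns at fixed height, with 28 mm free under the bar's ends. One clamp is right-, the other left-handed, unmarked. Undoing takes about half a turn at 0.06 N m; the tightening way it springs back
- screw_a (a joint): turn of clamp_a's screw in its thread, rad: 0 clamped as at the start, grows as it is undone (whichever way round that is) to its stop at 4.6. The jaw moves 1.6 mm per rad
- strain_a (a joint): springy twist of clamp_a's T-handle on its slim shank, rad (2 N m per rad, springs back): near 0 when let go, up to 0.03 when undoing, negative when the T-handle is turned the tightening way, where the screw stands fast and all the turning goes into this; past -0.3 the clamp is forced
- jaw_a (a joint): travel of clamp_a's sliding jaw away from the block, m: 0 clamped, about 0.0074 fully open. The jaw's lip reaches 3 mm over the block's foot, so the block comes free above 0.003
- block_a_mid (a point): centre, half-way up, of the brass block in clamp_a: 45 mm tall, 0.23 to 0.38 kg; foot 32 (x) x 50 (y) x 6 mm, above it an upright shank 16 (x) x 40 (y) mm. It stands on the clamp's plate, axes along the clamp's, centre at the clamp's x = 40 mm, underside 12 mm above the clamp's origin; two 5 mm high pins stand at the ends of its foot
- clamp_b: one of two like clamps, fixed down, one on each board. Base plate 170 x 84 x 12 mm; origin at the centre of its underside, 4 mm above the worktop; x runs from the T-handle end (-x) to the block end (+x), z up. The dark housing below the T-handle spans x = -78 to -16 mm, top 34 mm above the origin; the stop rail behind the block, x = 56 to 68 mm, top 22 mm; the jaw between them, top 24 mm
- handle_b (a point): centre of clamp_b's black T-handle bar, 52 mm long (this point's x), 13 thick (y), 18 tall, on the axis of a vertical screw, 75 mm above the clamp's origin at its x = -50 mm; it turns at fixed height, with 28 mm free under the bar's ends. One clamp is right-, the other left-handed, unmarked. Undoing takes about half a turn at 0.06 N m; the tightening way it springs back
- screw_b (a joint): turn of clamp_b's screw in its thread, rad: 0 clamped as at the start, grows as it is undone (whichever way round that is) to its stop at 4.6. The jaw moves 1.6 mm per rad
- strain_b (a joint): springy twist of clamp_b's T-handle on its slim shank, rad (2 N m per rad, springs back): near 0 when let go, up to 0.03 when undoing, negative when the T-handle is turned the tightening way, where the screw stands fast and all the turning goes into this; past -0.3 the clamp is forced
- jaw_b (a joint): travel of clamp_b's sliding jaw away from the block, m: 0 clamped, about 0.0074 fully open. The jaw's lip reaches 3 mm over the block's foot, so the block comes free above 0.003
- block_b_mid (a point): centre, half-way up, of the brass block in clamp_b: 45 mm tall, 0.23 to 0.38 kg; foot 32 (x) x 50 (y) x 6 mm, above it an upright shank 16 (x) x 40 (y) mm. It stands on the clamp's plate, axes along the clamp's, centre at the clamp's x = 40 mm, underside 12 mm above the clamp's origin; two 5 mm high pins stand at the ends of its foot
- round_board: round dark wood board, 200 mm across, 4 mm thick, fixed on the worktop; origin at the centre of its underside. The clamp on this board is the one to undo
- square_board: square dark wood board, 190 x 190 x 4 mm, fixed on the worktop, under the other clamp; origin at the centre of its underside
- empty_bay (a point): centre of the floor, 4 mm above the worktop, of the empty bay of the wooden type case; the bay is 61 mm (along this point's x) by 80 mm (along its y), with walls 16 mm high around it. The case is fixed, its lid lies open flat on the far side, and its two other bays hold shorter brass blocks beside this one, towards -y
- spare_1_mid (a point): short brass block 28 mm tall, foot 32 x 50 mm, in one of the two other bays of the case; centre of the block; leave alone
- spare_2_mid (a point): short brass block 28 mm tall, foot 32 x 50 mm, in the other of those two bays; centre of the block; leave alone
- foil_roll_1: foil roll standing on end, 52 mm across, 50 mm tall, behind the round board; origin under its centre; bystander
- foil_roll_2: foil roll standing on end, 44 mm across, 50 mm tall, beyond the boards, between them; origin under its centre; bystander
- leather_tags: pile of leather tags 55 x 85 x 20 mm behind the square board; origin under its centre; bystander
- hex_key: small steel hex key, 70 x 24 mm, 6 mm thick, lying beside the round board on the robot's side; bystander
- brush: brush 150 mm long lying in front of the type case (robot's side); bystander
- cleaner: amber bottle 48 mm across, 110 mm tall, left of the boards; origin under its centre; bystander
- screwdriver: screwdriver 160 mm long lying on the robot's side of the gap between the boards; bystander

How it is judged:
By the outcome, as a careful person would: the job done as asked, in the order asked, and still so for the second after the job is handed in, with the robot touching nothing.
It also fails if it takes over 58 s, if anything falls off the work surface, if the arm or the gripper's body presses on something with over 40 N, if the wrist force passes 120 N, or if a joint passes its speed limit or range.

## Working session

There is one attempt and no reset: what is moved stays moved. The work goes in short steps, Python scripts to look and compute and a shell command to move; the robot and the scene stay as the last step left them, time stands still between calls to the robot, and variables do not carry over. Pictures are saved under pics/ and viewed, at most 10 in all, crops included, and the job is handed in when it is done.

```bash
ls; mkdir -p pics
python3 - <<'E'
from cell import manip, optics
import cv2,numpy as np
for n in("top","scene"):
    p,d=optics.camera(n); cv2.imwrite(f"pics/{n}0.png",p[:,:,::-1]); np.save(f"pics/{n}0.npy",d)
    c=optics.calibration(n); print(n,c)
s=manip.read_state(); print(s)
E
```

```text
pics
top {'camera_matrix': array([[460.55602998,   0.        , 319.96246639],
       [  0.        , 460.55602998, 241.4414182 ],
       [  0.        ,   0.        ,   1.        ]]), 'R': array([[ 0.01214979, -0.99949439, -0.02938283],
       [-0.99277584, -0.00854984, -0.11967886],
       [ 0.11936713,  0.03062464, -0.99237776]]), 't': array([  70.36667026,  565.33104068, 1003.07452218])}
scene {'camera_matrix': array([[453.22733937,   0.        , 319.63398331],
       [  0.        , 453.22733937, 239.69499542],
       [  0.        ,   0.        ,   1.        ]]), 'R': array([[ 0.25919805,  0.96582268,  0.0017067 ],
       [ 0.82148149, -0.21953118, -0.52628341],
       [-0.50792178,  0.13781366, -0.85030751]]), 't': array([-207.94508438, -437.76371228, 1316.54731305])}
{'clock': 0.1, 'joints': array([-1.20360203e+00,  3.00436559e-01,  1.52150926e+00,  2.36999923e-06,
        1.32069516e+00, -6.65826366e-02]), 'qd': array([ 8.02227429e-05, -1.85360359e-03, -1.41221067e-03, -2.11157124e-04,
       -1.68582327e-03, -1.79823329e-03]), 'effort': array([ 1.57073580e-03, -5.32644439e+01, -3.53282869e+01,  7.10314955e-02,
        2.34601612e-02, -8.03505964e-05]), 'eef_pos': array([ 231.08894212, -498.84245169,  204.93565701]), 'eef_rot': array([-3.14054681e+00, -7.20388928e-05,  4.33776305e-01]), 'wrist_force': array([ 0.32497794,  0.47515155, -0.21644671]), 'moment': array([-0.02842824,  0.02259018,  0.01247279]), 'finger_force': 0.0, 'finger_gap': 93.98017720356684}
```

View pics/top0.png

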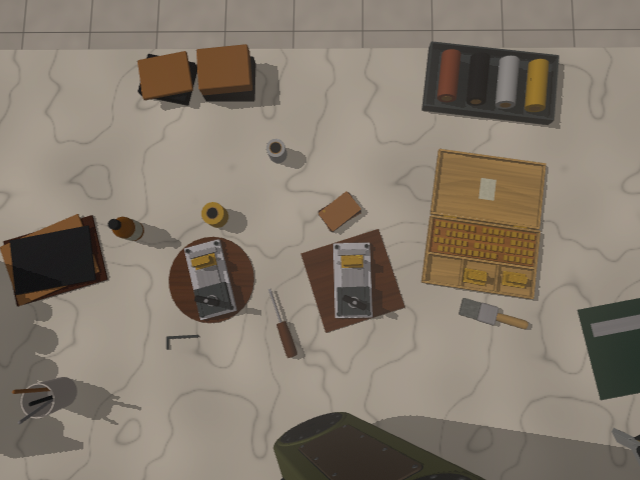

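View pics/scene0.png

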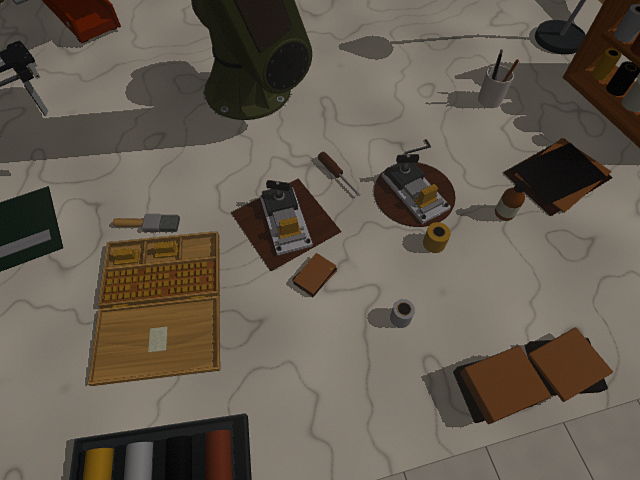

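The round-board clamp is at about (211,280) in the top view, with its block at (204,262). The empty bay is the left one, at about (443,272). I'll zoom in on both.

Run:
```python
import cv2,numpy as np
a=cv2.imread("pics/top0.png"); 
c1=cv2.resize(a[225:335,160:265],None,fx=5,fy=5,interpolation=cv2.INTER_CUBIC)  
c=cv2.resize(a[230:310,410:550],None,fx=5,fy=5,interpolation=cv2.INTER_CUBIC)
cv2.imwrite("pics/c1.png",c1); cv2.imwrite("pics/c2.png",c)
```

```text
(no output)
```

View pics/c1.png

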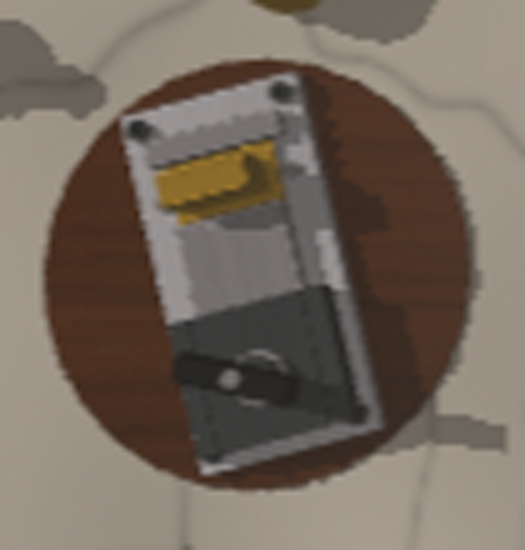

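View pics/c2.png

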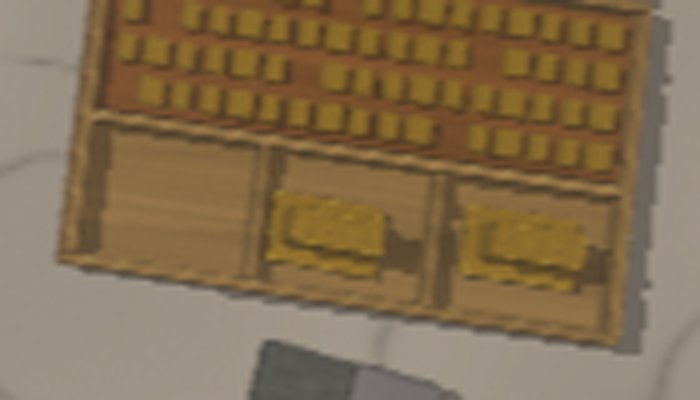

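The crop shows the clamp's plate corners at (123,120), (297,73), (203,473) and (382,425), and the T-handle centre at (231,378). The bay's inner corners are at about (97,122), (265,143), (248,272) and (77,250). I'll convert these to world coordinates.

```bash
cat > h.py <<'E'
import numpy as np
from cell import optics
def cal(n="top"):
    c=optics.calibration(n); return c["camera_matrix"],c["R"],c["t"]
def px2w(uv,z,n="top"):
    K,R,t=cal(n); uv=np.atleast_2d(uv).astype(float)
    d=(np.linalg.inv(K)@np.c_[uv,np.ones(len(uv))].T).T@R
    o=-R.T@t
    return o+d*((z-o[2])/d[:,2])[:,None]
def cloud(d,n="top"):
    K,R,t=cal(n); v,u=np.mgrid[:480,:640]
    p=np.dstack([u,v,np.ones_like(u)])@np.linalg.inv(K).T*d[...,None]
    return (p-t)@R
E
python3 - <<'E'
from h import *
import cv2
np.set_printoptions(precision=1,suppress=True)
f=lambda q,o:(np.array(q)+.5)/5-.5+np.array(o)
P=px2w(f([(123,120),(297,73),(382,425),(203,473)],(160,225)),16)
print("plate",P,P.mean(0)); 
x=(P[0]+P[1]-P[2]-P[3]); print("clampyaw",np.arctan2(x[1],x[0]),np.linalg.norm(x)/2,np.linalg.norm(P[0]-P[1]))
yaw=np.arctan2(x[1],x[0]);c=P.mean(0)[:2]; X=np.array([np.cos(yaw),np.sin(yaw)])
print("handle pred",c-50*X,"seen",px2w(f([(231,378)],(160,225)),92),"block pred",c+40*X)
b=px2w(f([(175,365),(297,388)],(160,225)),88);print("bar",b,np.arctan2(*(b[0]-b[1])[[1,0]]))
B=px2w(f([(97,122),(265,143),(248,272),(77,250)],(410,230)),20);print("bay",B,B.mean(0),np.linalg.norm(B-np.roll(B,-1,0),axis=1))
C=cloud(np.load("pics/top0.npy"))
m=(abs(C[...,0]-B.mean(0)[0])<50)&(abs(C[...,1]-B.mean(0)[1])<60)&(C[...,2]<9)&(C[...,2]>2.5)
k=cv2.connectedComponents(m.astype(np.uint8))[1]
v=k[272,443]; Q=C[k==v]; print(v,len(Q),"floor",cv2.minAreaRect(Q[:,:2].astype(np.float32)),Q[:,2].mean())
# brass block A top by height
D=np.linalg.norm(C[...,:2]-(c+40*X),axis=-1)<35
Q=C[D&(C[...,2]>50)]; print("blocktop",len(Q),Q.mean(0),cv2.minAreaRect(Q[:,:2].astype(np.float32)))
D=np.linalg.norm(C[...,:2]-(c-50*X),axis=-1)<40
Q=C[D&(C[...,2]>75)]; print("bar",len(Q),Q.mean(0),cv2.minAreaRect(Q[:,:2].astype(np.float32)))
E
```

```text
plate [[547.5 390.5  16. ]
 [570.1 310.4  16. ]
 [409.6 265.4  16. ]
 [387.  346.3  16. ]] [478.5 328.1  16. ]
clampyaw 0.27136093272866096 166.5912438087998 83.26764812741096
handle pred [430.4 314.7] seen [[430.6 314.2  92. ]] block pred [517.1 338.9]
bar [[435.8 339.5  88. ]
 [426.7 287.   88. ]] 1.400591941119847
bay [[ 539.9 -170.5   20. ]
 [ 531.1 -245.7   20. ]
 [ 473.  -236.7   20. ]
 [ 482.  -160.7   20. ]] [ 506.5 -203.4   20. ] [75.7 58.8 76.6 58.7]
12 711 floor ((506.1205749511719, -203.35430908203125), (75.55780792236328, 60.11670684814453), 81.96127319335938) 4.845808824322036
blocktop 151 [516.6 339.4  61. ] ((516.7883911132812, 340.8140869140625), (16.219350814819336, 40.395263671875), 15.997710227966309)
bar 157 [430.2 314.8  87.5] ((430.2027587890625, 315.74139404296875), (52.83024215698242, 12.847811698913574), 78.91612243652344)
```

```bash
cat > g.py <<'E'
import sys,numpy as np
from scipy.spatial.transform import Rotation as Ro
from cell import manip
# g.py x y z yaw -> shift, turn in tool axes from the present pose to tool-down target
s=manip.read_state(); R=Ro.from_euler("xyz",s["eef_rot"])
x,y,z,w=map(float,sys.argv[1:5])
T=Ro.from_euler("xyz",[np.pi,0,w])
np.set_printoptions(precision=3,suppress=True)
print("t",s["clock"],"pos",s["eef_pos"],"rot",s["eef_rot"],"F",s["wrist_force"],"M",s["moment"],"q6",s["joints"][5],"gap",s["finger_gap"],s["finger_force"])
print("shift",R.inv().apply(np.array([x,y,z])-s["eef_pos"]),"turn",(R.inv()*T).as_rotvec())
E
python3 g.py 430.4 314.8 150 1.385
```

```text
t 0.1 pos [ 231.089 -498.842  204.936] rot [-3.141 -0.     0.434] F [ 0.325  0.475 -0.216] M [-0.028  0.023  0.012] q6 -0.0665826366065495 gap 93.98017720356684 0.0
shift [ 522.822 -654.459   55.658] turn [-0.001 -0.001 -0.951]
```

```bash
R='[45,522.8,-654.5,55,0,0,-0.951]'; python3 -m crank '[[45,522.8,-654.5,55,0,0,-0.951],[45,522.8,-654.5,55,0,0,-0.951],[45,522.8,-654.5,55,0,0,-0.951],[45,522.8,-654.5,55,0,0,-0.951],[45,522.8,-654.5,55,0,0,-0.951],[45,522.8,-654.5,55,0,0,-0.951],[45,522.8,-654.5,55,0,0,-0.951],[45,522.8,-654.5,55,0,0,-0.951],[45,522.8,-654.5,55,0,0,-0.951],[45,522.8,-654.5,55,0,0,-0.951]]'; python3 g.py 430.4 314.8 150 1.385
```

```text
clock: 1.1
eef_pos: [349.7, -12.4, 172.8]
eef_rot: [3.141, -0.0, 1.385]
wrist_force: [1.6, -0.5, 0.4]
finger_gap: 42.0
finger_force: 0.0
t 1.1 pos [349.738 -12.426 172.752] rot [ 3.141 -0.     1.385] F [ 1.642 -0.504  0.408] M [-0.055 -0.059  0.011] q6 0.04594996153321699 gap 42.03171953538701 0.0
shift [336.503  18.663  22.774] turn [ 0.001 -0.    -0.   ]
```

```bash
python3 -m crank '[[45,336,18,22,0,0,0],[45,336,18,22,0,0,0],[45,336,18,22,0,0,0],[45,336,18,22,0,0,0],[45,336,18,22,0,0,0],[45,336,18,22,0,0,0],[45,336,18,22,0,0,0],[45,336,18,22,0,0,0],[45,336,18,22,0,0,0],[45,336,18,22,0,0,0]]'; python3 -c "
from cell import optics
import cv2
p,d=optics.camera('scene');a=p[130:250,350:480,::-1];cv2.imwrite('pics/s1.png',cv2.resize(a,None,fx=4.5,fy=4.5))"; python3 g.py 430.4 314.8 60 1.385
```

```text
clock: 2.1
eef_pos: [429.5, 311.6, 150.6]
eef_rot: [-3.141, 0.0, 1.384]
wrist_force: [-0.4, 0.4, -0.2]
finger_gap: 42.3
finger_force: 0.0
t 2.15 pos [429.672 311.463 150.863] rot [3.142 0.    1.384] F [ 0.754 -0.639 -0.256] M [-0.048 -0.04   0.023] q6 0.7452580100679876 gap 42.185567800021474 0.0
shift [ 3.421  0.09  90.863] turn [ 0.     0.    -0.001]
```

View pics/s1.png

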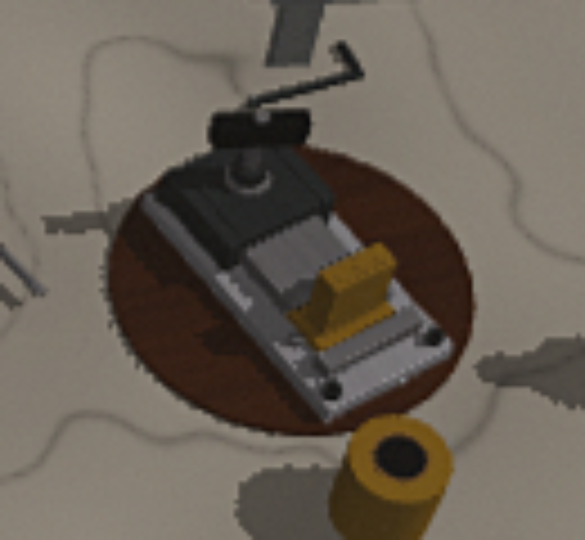

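The crop shows the T-handle at (260,125), free on both sides. The gripper is above the frame. Next I descend and close on the bar.

```bash
python3 -m crank '[[45,3.4,0,45,0,0,0],[45,3.4,0,75,0,0,0],[45,3.4,0,90,0,0,0],[45,3.4,0,90,0,0,0],[45,3.4,0,90,0,0,0],[12,3.4,0,90,0,0,0],[8,3.4,0,90,0,0,0],[5,3.4,0,90,0,0,0],[5,3.4,0,90,0,0,0],[5,3.4,0,90,0,0,0]]' 20; python3 g.py 430.4 314.8 60 1.385
```

```text
clock: 3.15
eef_pos: [431.0, 315.8, 61.1]
eef_rot: [3.14, -0.001, 1.385]
wrist_force: [3.8, -0.1, 2.3]
finger_gap: 12.7
finger_force: 20.0
t 3.15 pos [430.957 315.817  61.132] rot [ 3.14  -0.001  1.385] F [ 3.834 -0.054  2.348] M [-0.212 -0.786 -0.067] q6 0.7504510406975753 gap 12.698022589202132 19.998003244400024
shift [-1.103 -0.361  1.131] turn [ 0.001 -0.001 -0.   ]
```

```bash
python3 -m crank '[[5,0,0,0,0,0,-0.03],[5,0,0,0,0,0,-0.06],[5,0,0,0,0,0,-0.08],[5,0,0,0,0,0,-0.08]]' 20; python3 g.py 430.4 314.8 60 1.385; python3 -m crank '[[5,0,0,0,0,0,0.03],[5,0,0,0,0,0,0.08],[5,0,0,0,0,0,0.08]]' 20;  python3 g.py 430.4 314.8 60 1.385
```

```text
clock: 3.55
eef_pos: [430.9, 315.8, 61.1]
eef_rot: [3.14, -0.001, 1.467]
wrist_force: [4.9, -2.1, 2.3]
finger_gap: 12.9
finger_force: 20.0
t 3.55 pos [430.916 315.819  61.092] rot [ 3.14  -0.001  1.467] F [ 4.898 -2.137  2.315] M [-0.297 -0.869 -0.129] q6 0.6683262018665002 gap 12.913746007861404 20.020515024662018
shift [-1.068 -0.409  1.091] turn [ 0.001 -0.001  0.082]
clock: 3.85
eef_pos: [430.9, 315.8, 61.1]
eef_rot: [3.14, -0.001, 1.384]
wrist_force: [4.8, -1.0, 2.9]
finger_gap: 12.5
finger_force: 20.0
t 3.85 pos [430.946 315.833  61.123] rot [ 3.14  -0.001  1.384] F [ 4.844 -0.964  2.865] M [-0.305 -0.975 -0.052] q6 0.7507160212140822 gap 12.463751803825785 19.998486936092377
shift [-1.117 -0.347  1.122] turn [ 0.001 -0.001 -0.001]
```

```bash
for i in 1; do python3 -m crank '[[5,0,0,0,0,0,0.05],[5,0,0,0,0,0,0.08],[5,0,0,0,0,0,0.08]]' 20 >/dev/null; python3 g.py 430.4 314.8 60 1.385|head -1;  python3 -m crank '[[5,0,0,0,0,0,-0.06],[5,0,0,0,0,0,-0.12],[5,0,0,0,0,0,-0.18],[5,0,0,0,0,0,-0.22],[5,0,0,0,0,0,-0.22]]' 20 >/dev/null; python3 g.py 430.4 314.8 60 1.385|head -1; done
```

```text
t 4.15 pos [430.969 315.838  61.129] rot [ 3.14  -0.001  1.305] F [ 5.567 -1.362  2.046] M [-0.315 -0.992  0.058] q6 0.8299398356188185 gap 12.680784584519472 20.0032576918602
t 4.65 pos [430.917 315.828  61.126] rot [ 3.14  -0.001  1.526] F [ 4.58  -2.043  3.138] M [-0.381 -0.997 -0.276] q6 0.6085843405011077 gap 12.693720548322105 20.100190043449402
```

Turned counter-clockwise, the torque grows with the twist (-0.28 N m), so that is the tightening way. Clockwise it levels off at about 0.06. I'll continue clockwise and check that it stays there.

```bash
python3 -m crank '[[5,0,0,0,0,0,0.1],[5,0,0,0,0,0,0.2],[5,0,0,0,0,0,0.28],[5,0,0,0,0,0,0.36],[5,0,0,0,0,0,0.36]]' 20 >/dev/null; python3 g.py 430.4 314.8 60 1.385|head -1; python3 -m crank '[[5,0,0,0,0,0,0.08],[5,0,0,0,0,0,0.16],[5,0,0,0,0,0,0.16]]' 20 >/dev/null; python3 g.py 430.4 314.8 60 1.385|head -1
```

```text
t 5.15 pos [431.004 315.821  61.128] rot [ 3.14  -0.001  1.162] F [ 6.443 -2.39   2.648] M [-0.407 -1.042  0.03 ] q6 0.9729481056577828 gap 12.91589313354709 20.002284049987793
t 5.45 pos [431.041 315.817  61.137] rot [ 3.14  -0.001  1.002] F [ 5.847 -0.876  2.18 ] M [-0.377 -1.14   0.042] q6 1.1329525130819866 gap 12.693708848668106 20.002289414405823
```

```bash
python3 -m crank '[[5,0,0,0,0,0,0.13],[5,0,0,0,0,0,0.26],[5,0,0,0,0,0,0.39],[5,0,0,0,0,0,0.52],[5,0,0,0,0,0,0.65],[5,0,0,0,0,0,0.78],[5,0,0,0,0,0,0.91],[5,0,0,0,0,0,1.04],[5,0,0,0,0,0,1.17],[5,0,0,0,0,0,1.17]]' 20 >/dev/null; python3 g.py 430.4 314.8 60 1.385|head -1;  python3 -m crank '[[45,0,0,0,0,0,0],[45,0,0,0,0,0,0],[45,0,0,0,0,0,0],[45,0,0,-45,0,0,0],[45,0,0,-45,0,0,0],[45,0,0,-45,0,0,0]]' 20 >/dev/null; python3 g.py 430.4 314.8 60 1.385|head -1
python3 - <<'E'
from h import *
import cv2
C=cloud(optics.camera("top")[1]); np.set_printoptions(precision=1,suppress=True)
Q=C[(np.linalg.norm(C[...,:2]-(430.4,314.8),axis=-1)<40)&(C[...,2]>75)&(C[...,2]<95)];print(len(Q))
if len(Q)>20: print(Q.mean(0),cv2.minAreaRect(Q[:,:2].astype(np.float32)))
E
```

```text
t 6.45 pos [431.151 315.602  61.122] rot [-3.141 -0.002 -0.17 ] F [ 7.36  -4.299  2.632] M [-0.641 -1.301  0.056] q6 2.304816775915525 gap 13.203706996841882 20.001430213451385
t 7.05 pos [430.433 316.035 106.246] rot [-3.141 -0.001 -0.165] F [-1.087  0.792 -0.886] M [ 0.078 -0.029  0.028] q6 2.3002951857602802 gap 42.137192269965844 0.0
0
```

```bash
python3 -m crank '[[45,0,0,0,0,0,-0.15],[45,0,0,0,0,0,-0.3],[45,0,0,0,0,0,-0.45],[45,0,0,0,0,0,-0.6],[45,0,0,0,0,0,-0.75],[45,0,0,0,0,0,-0.9],[45,0,0,0,0,0,-1.05],[45,0,0,0,0,0,-1.2],[45,0,0,0,0,0,-1.35],[45,0,0,0,0,0,-1.5]]' >/dev/null;  python3 -m crank '[[45,0,0,0,0,0,-0.15],[45,0,0,0,0,0,-0.3],[45,0,0,0,0,0,-0.45],[45,0,0,0,0,0,-0.6],[45,0,0,0,0,0,-0.75],[45,0,0,0,0,0,-0.9],[45,0,0,0,0,0,-1.05],[45,0,0,0,0,0,-1.2],[45,0,0,0,0,0,-1.35],[45,0,0,0,0,0,-1.5]]' >/dev/null;  python3 -m crank '[[45,0,0,0,0,0,-0.12],[45,0,0,0,0,0,-0.12],[45,0,0,0,0,0,-0.12]]' >/dev/null; python3 g.py 431.3 315.4 60.5 3.0
```

```text
t 9.4 pos [429.964 315.596 104.893] rot [-3.141 -0.001  2.951] F [ 0.284 -0.949 -0.538] M [ 0.043 -0.117 -0.   ] q6 -0.8159311722600644 gap 42.19581558169086 0.0
shift [-1.396  0.1   44.392] turn [-0.001 -0.001 -0.049]
```

```bash
python3 -m crank '[[45,-1.4,0,22,0,0,-0.03],[45,-1.4,0,44,0,0,-0.03],[45,-1.4,0,44,0,0,-0.03],[10,-1.4,0,44,0,0,-0.03],[5,-1.4,0,44,0,0,-0.03],[5,-1.4,0,44,0,0,-0.03],[5,-1.4,0,44,0,0,-0.03],[5,-1.4,0,44,0,0,-0.03]]' 20; python3 g.py 431 315 60 3.0 | head -1; python3 -m crank '[[5,0,0,0,0,0,0.15],[5,0,0,0,0,0,0.3],[5,0,0,0,0,0,0.45],[5,0,0,0,0,0,0.6],[5,0,0,0,0,0,0.75],[5,0,0,0,0,0,0.9],[5,0,0,0,0,0,1.05],[5,0,0,0,0,0,1.2],[5,0,0,0,0,0,1.35],[5,0,0,0,0,0,1.5]]' 20 >/dev/null; python3 g.py 431 315 60 3.0|head -1
```

```text
clock: 10.2
eef_pos: [431.9, 315.5, 62.3]
eef_rot: [3.141, 0.001, 2.985]
wrist_force: [-1.4, -2.0, 5.6]
finger_gap: 12.8
finger_force: 20.0
t 10.2 pos [431.939 315.483  62.349] rot [3.141 0.001 2.985] F [-1.379 -2.009  5.625] M [-0.435  0.049  0.059] q6 -0.8511712598663587 gap 12.808515686794511 20.000426173210144
t 11.2 pos [431.319 314.958  62.302] rot [-3.141  0.001  1.479] F [-7.403 -7.244  9.943] M [-1.382  1.169  0.044] q6 0.6548388461267057 gap 13.134500632104498 20.002423524856567
```

```bash
python3 -m crank '[[5,0,0,0,0,0,0.15],[5,0,0,0,0,0,0.3],[5,0,0,0,0,0,0.4],[45,0,0,0,0,0,0.4],[45,0,0,0,0,0,0.4],[45,0,0,0,0,0,0.4],[45,0,0,-45,0,0,0.4],[45,0,0,-90,0,0,0.4],[45,0,0,-90,0,0,0.4]]' 20 >/dev/null; python3 g.py 517 339.8 110 1.85
python3 - <<'E'
from h import *
import cv2
p,d=optics.camera("scene");C=cloud(d,"scene")
cv2.imwrite('pics/s2.png',cv2.resize(p[130:250,350:480,::-1],None,fx=4.5,fy=4.5))
Q=C[(np.linalg.norm(C[...,:2]-(517,339.5),axis=-1)<35)&(C[...,2]>50)&(C[...,2]<75)];print(len(Q),Q.mean(0),cv2.minAreaRect(Q[:,:2].astype(np.float32)))
E
```

```text
t 12.1 pos [433.727 316.885 157.37 ] rot [ 3.137 -0.008  1.086] F [ 0.319  0.366 -1.013] M [-0.035 -0.042 -0.045] q6 1.047592080848326 gap 42.32346276697179 0.0
shift [58.703 62.776 48.13 ] turn [ 0.007 -0.006 -0.764]
128 [519.63363689 337.1644232   58.27566718] ((518.3363647460938, 338.9731140136719), (17.53331756591797, 43.172515869140625), 13.305354118347168)
```

View pics/s2.png

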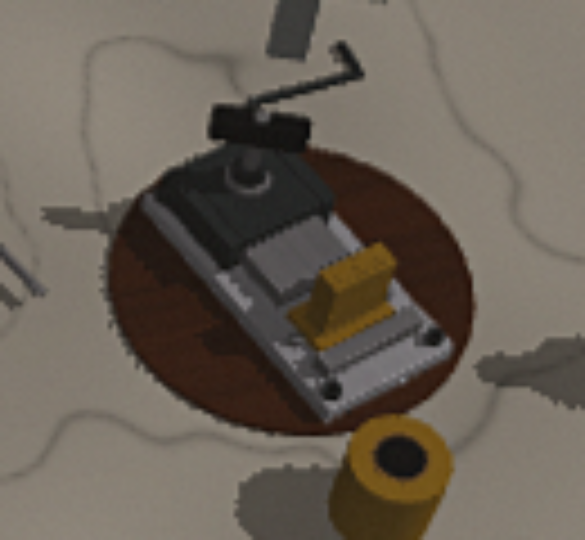

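The jaw at about (290,265) has backed off and the foot's near edge is exposed. The block still stands upright at (350,290). I'll move above it and correct the small tilt on the way.

```bash
python3 -m crank '[[45,30,30,0,0,0,-0.15],[45,58.7,62.8,20,0,0,-0.3],[45,58.7,62.8,48,0.007,-0.006,-0.45],[45,58.7,62.8,48,0.007,-0.006,-0.6],[45,58.7,62.8,48,0.007,-0.006,-0.764],[45,58.7,62.8,48,0.007,-0.006,-0.764],[45,58.7,62.8,48,0.007,-0.006,-0.764]]' 25; python3 g.py 517 339.8 34 1.85
```

```text
clock: 12.85
eef_pos: [514.3, 337.9, 102.8]
eef_rot: [-3.132, 0.003, 1.846]
wrist_force: [-0.2, -0.0, 0.6]
finger_gap: 42.4
finger_force: 0.0
t 12.85 pos [514.337 337.93  102.81 ] rot [-3.132  0.003  1.846] F [-0.179 -0.003  0.565] M [-0.021 -0.082  0.002] q6 0.24760561063475697 gap 42.37035428091033 0.0
shift [ 1.296  3.733 68.774] turn [-0.01   0.003 -0.004]
```

```bash
python3 -m crank '[[45,1.3,2.7,15,-0.01,0.003,0],[45,1.3,2.7,25,-0.01,0.003,0],[45,1.3,2.7,25,-0.01,0.003,0],[45,1.3,2.7,25,-0.01,0.003,0]]' 25 >/dev/null; python3 g.py 517 339.8 34 1.85
```

```text
t 13.25 pos [516.603 339.916  78.687] rot [ 3.141 -0.     1.848] F [0.067 1.221 0.273] M [-0.036 -0.088  0.056] q6 0.24606235867406587 gap 42.21779113583271 0.0
shift [-0.22   0.308 44.688] turn [ 0.001 -0.    -0.002]
```

```bash
python3 -m crank '[[45,-0.2,0.3,25,0,0,0],[45,-0.2,0.3,40,0,0,0],[45,-0.2,0.3,45,0,0,0],[45,-0.2,0.3,45,0,0,0],[20,-0.2,0.3,45,0,0,0],[10,-0.2,0.3,45,0,0,0],[5,-0.2,0.3,45,0,0,0],[5,-0.2,0.3,45,0,0,0],[5,-0.2,0.3,45,0,0,0],[5,-0.2,0.3,45,0,0,0]]' 35 >/dev/null; python3 g.py 517 339.8 34 1.85;  python3 -m crank '[[5,0,0,-5,0,0,0],[5,0,0,-10,0,0,0],[5,0,0,-15,0,0,0],[5,0,0,-15,0,0,0]]' ; python3 g.py 517 339.8 34 1.85|head -1
```

```text
t 14.25 pos [517.303 340.002  34.149] rot [ 3.139 -0.     1.849] F [0.579 0.175 4.184] M [-0.061  0.061  0.023] q6 0.24449914253561897 gap 15.58323294230506 35.001336336135864
shift [-0.111 -0.348  0.148] turn [ 0.002 -0.    -0.001]
clock: 14.65
eef_pos: [517.3, 340.0, 49.4]
eef_rot: [3.139, -0.0, 1.849]
wrist_force: [1.2, -0.3, -3.8]
finger_gap: 15.7
finger_force: 35.0
t 14.65 pos [517.328 340.004  49.439] rot [ 3.139 -0.     1.849] F [ 1.165 -0.252 -3.756] M [ 0.049 -0.069 -0.016] q6 0.2444821598935947 gap 15.685316322594788 34.99869346618652
```

```bash
python3 -m crank '[[5,0,0,-30,0,0,0],[5,0,0,-70,0,0,0],[5,0,0,-100,0,0,0],[5,0,0,-100,0,0,0]]' >/dev/null; python3 g.py 506.5 -203.5 150 1.43
```

```text
t 15.05 pos [518.398 340.681 153.035] rot [ 3.133 -0.002  1.849] F [ 0.334 -0.695 -3.466] M [ 0.017 -0.094 -0.03 ] q6 0.2445219942758436 gap 15.690143312659062 34.99868094921112
shift [-520.026 -160.799    0.7  ] turn [ 0.008 -0.004  0.419]
```

```bash
python3 -m crank '[[5,-30,-9.3,0,0,0,0.03],[5,-65,-20,0,0,0,0.06],[5,-100,-31,0,0,0,0.09],[5,-140,-43,0,0,0,0.12],[5,-180,-56,0,0,0,0.15],[5,-220,-68,0,0,0,0.18],[5,-260,-80,0,0,0,0.21],[5,-300,-93,0,0,0,0.24],[5,-340,-105,0,0,0,0.27],[5,-380,-117,0,0,0,0.3]]' >/dev/null; python3 g.py 506.5 -203.5 120 1.43
```

```text
t 16.05 pos [507.789 -59.276 146.892] rot [-3.141 -0.001  1.548] F [ 0.749 -0.496 -3.784] M [ 0.033 -0.169 -0.056] q6 -0.16540008982982887 gap 15.855585258053845 34.999083280563354
shift [-144.238    2.067   26.769] turn [-0.001 -0.001  0.118]
```

```bash
python3 -m crank '[[5,-40,0.5,0,0,0,0.03],[5,-75,1,0,0,0,0.06],[5,-105,1.5,0,0,0,0.09],[5,-130,2,0,0,0,0.118],[5,-138,2,15,0,0,0.118],[5,-138,2,30,0,0,0.118],[5,-138,2,40,0,0,0.118],[5,-138,2,40,0,0,0.118],[5,-138,2,40,0,0,0.118]]' >/dev/null; python3 g.py 506.5 -203.5 45 1.43
python3 - <<'E'
from h import *
import cv2
p,d=optics.camera("scene")
cv2.imwrite('pics/s3.png',cv2.resize(p[180:320,80:240,::-1],None,fx=4,fy=4))
E
```

```text
t 16.95 pos [ 507.76  -195.129  108.109] rot [ 3.141 -0.001  1.432] F [ 0.304  0.322 -3.61 ] M [-0.084 -0.095 -0.007] q6 -0.29626985867381567 gap 15.641864409478377 34.9987006187439
shift [-8.523 -0.137 63.101] turn [ 0.001 -0.001  0.002]
```

View pics/s3.png

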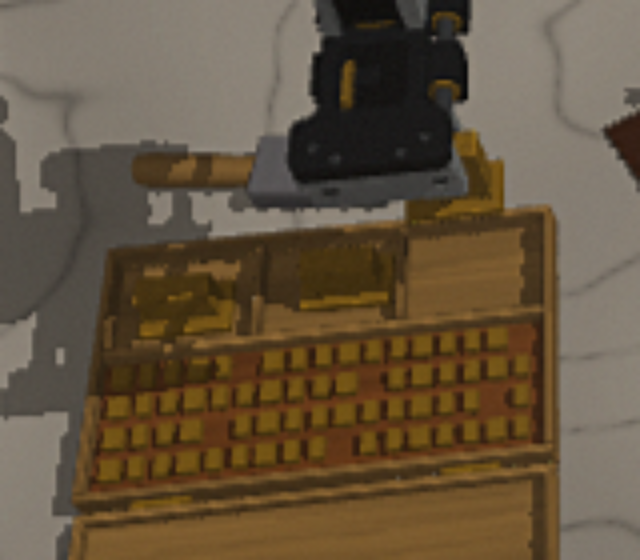

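The block hangs upright above the right-hand, empty bay (image 410–530). I'll descend.

```bash
python3 -m crank '[[5,-8.5,0,15,0,0,0],[5,-8.5,0,35,0,0,0],[5,-8.5,0,55,0,0,0],[5,-8.5,0,63,0,0,0],[5,-8.5,0,63,0,0,0],[5,-8.5,0,63,0,0,0]]' >/dev/null; python3 g.py 506.5 -203.5 23 1.43
```

```text
t 17.6 pos [ 506.962 -204.386   45.921] rot [ 3.139 -0.     1.431] F [-0.141  1.381 -4.6  ] M [-0.023 -0.112 -0.031] q6 -0.31144373429372724 gap 15.654721244074372 34.99874174594879
shift [ 0.802 -0.63  22.92 ] turn [ 0.002 -0.     0.001]
```

```bash
python3 -m crank '[[5,0.8,-0.5,8,0,0,0],[5,0.8,-0.5,15,0,0,0],[5,0.8,-0.5,19,0,0,0],[5,0.8,-0.5,21,0,0,0],[5,0.8,-0.5,22,0,0,0],[5,0.8,-0.5,22,0,0,0]]' >/dev/null; python3 g.py 506.5 -203.5 22 1.43
```

```text
t 18.2 pos [ 506.343 -203.238   23.362] rot [ 3.14  -0.001  1.431] F [ 0.13  -0.102 -2.68 ] M [-0.063 -0.022  0.034] q6 -0.31018040023375965 gap 15.861108068785427 34.998688101768494
shift [-0.238  0.19   1.362] turn [ 0.001 -0.001  0.001]
```

```bash
python3 -m crank '[[5,0,0,0.5,0,0,0],[5,0,0,0.8,0,0,0],[5,0,0,0.8,0,0,0]]' |grep -A1 -E "pos|wrist"; python3 -m crank '[[5,0,0,0.5,0,0,0],[5,0,0,0.5,0,0,0]]' |grep -E "pos|wrist"
```

```text
eef_pos: [506.3, -203.2, 22.6]
eef_rot: [3.14, -0.001, 1.431]
wrist_force: [-0.5, 0.9, -3.4]
finger_gap: 15.6
eef_pos: [506.4, -203.3, 22.2]
wrist_force: [0.4, 0.6, -2.4]
```

```bash
python3 -m crank '[[5,0,0,0.5,0,0,0],[5,0,0,0.5,0,0,0]]' |grep -E "pos|wrist";python3 -m crank '[[5,0,0,0.5,0,0,0],[5,0,0,0.5,0,0,0]]' |grep -E "pos|wrist"
```

```text
eef_pos: [506.4, -203.3, 22.1]
wrist_force: [-3.1, 1.5, 5.0]
eef_pos: [506.4, -203.3, 22.1]
wrist_force: [-5.1, 3.1, 11.9]
```

The block is resting on the floor. I'll release, retreat straight up and move away, then check.

```bash
python3 -m crank '[[20,0,0,-0.7,0,0,0],[30,0,0,-0.7,0,0,0],[30,0,0,-0.7,0,0,0],[30,0,0,-10,0,0,0],[30,0,0,-30,0,0,0],[30,0,0,-60,0,0,0],[30,0,0,-100,0,0,0],[30,0,0,-140,0,0,0],[30,0,-90,-160,0,0,0],[30,0,-130,-160,0,0,0]]'|grep -A1 -E "pos|wrist"; python3 -m crank '[[30,0,-20,0,0,0,0],[30,0,-20,0,0,0,0],[30,0,-20,0,0,0,0]]' >/dev/null
python3 - <<'E'
from h import *
import cv2
p,d=optics.camera("scene"); q,e=optics.camera("top")
a=cv2.resize(p[140:320,80:470,::-1],None,fx=2,fy=2); b=cv2.resize(q[190:340,150:550,::-1],(780,292))
cv2.imwrite('pics/s4.png',np.vstack([a,b[:235]]))
C=cloud(d,"scene")
Q=C[(np.linalg.norm(C[...,:2]-(506,-203),axis=-1)<35)&(C[...,2]>38)&(C[...,2]<60)];print(len(Q),Q.mean(0),cv2.minAreaRect(Q[:,:2].astype(np.float32)),Q[:,2].std())
E
```

```text
eef_pos: [408.0, -189.5, 179.1]
eef_rot: [3.138, 0.0, 1.432]
wrist_force: [-0.3, -0.1, 0.1]
finger_gap: 28.2
161 [ 508.60075521 -203.83267976   46.10660092] ((506.9083251953125, -204.3731231689453), (40.72085952758789, 17.918432235717773), 82.33655548095703) 3.029754616163508
```

View pics/s4.png

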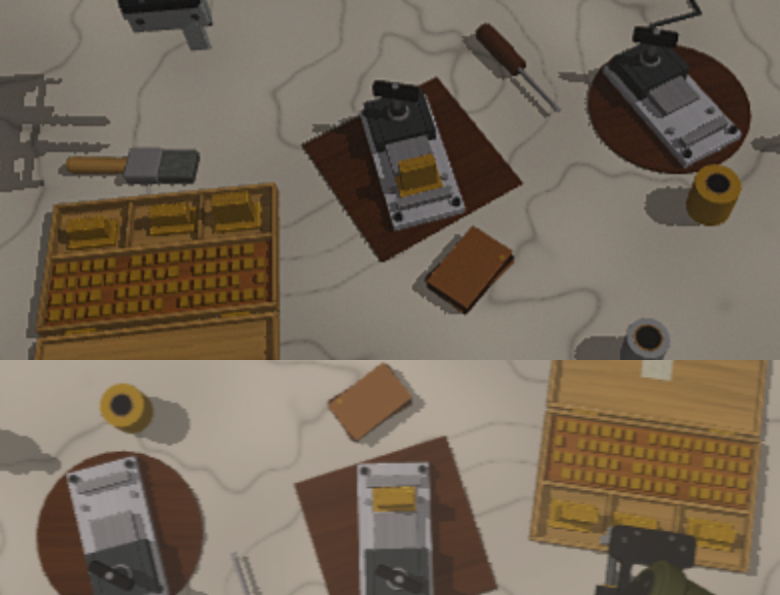

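The block stands upright in the empty bay at about (235,212), the round-board clamp is empty, and everything else is where it was. I'll hand in.

```bash
python3 -c "
from cell import manip
print(manip.sign_off())"
```

```text
the job is handed in; nothing more can be done
None
```

The round-board clamp turned out to be left-handed: I undid it clockwise, lifted the brass block out and set it upright in the empty bay, then handed the job in at about 21 s.

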